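# Load the slide rack into the staining dish

### The job

Take the lid off the glass staining dish and lay it flat, knob up, on the blue bench sheet. Then lift the slide rack that fits the dish up and off its hooks on the draining stand, keeping it upright so that no slide slips out, and lower it gently into the dish until it stands flat on the dish's floor. Leave the other rack hanging and the dish about where it is, and do not push about or knock over the dropper bottle, forceps, amber bottle or timer standing around.

Things in the scene. Friction and masses are not known exactly. Their poses are not given: they have to be found in the camera images.
- stand: Draining stand, fixed: stainless drip tray 190 (x) by 350 (y) mm with a 14 mm rim, origin at the centre of its underside; behind, two posts carry a rail along y, from which two pairs of prongs reach towards the stand's -x (roughly towards the robot). One rack hangs on each pair (either rack on either), its body below the prongs with its handle bar across both.
- rail (a point): Middle of the stand's rail (12 mm rod along the stand's y): at x = +70 mm, 173 mm above the bench; its top, 179 mm up, is the highest part behind the racks.
- hooks_a (a point): Midpoint of the pair of prongs at the stand's y = +90 mm, at the valley where a rack's bar lies: x = -10 mm, 165 mm up. The two 8 mm prongs stand 28 mm either side of it in y and fall 8 mm from the rail to here. Beyond, they turn up at 45 degrees and end 15 mm further out along -x, tops 184 mm above the bench. A bar must rise 16 mm or more (30 is safe) to pass out over the ends.
- hooks_b (a point): The same point of the other, equal pair of prongs, at the stand's y = -90 mm. After a rack's bar has passed out over the ends along the stand's -x, the rack's body is still partly under them: draw it some 90 mm out before raising it further.
- rack10: Small stainless slide rack: basket 92 (x) by 56 (y) by 36 mm high with ten fixed 76 mm glass slides on edge; about 0.22 kg. Origin at the centre of its underside, 62 mm above the bench at the start, x along the stand's y. Its handle, an inverted U of 6 mm wire in the plane y = 0, has legs at x = +-43 mm and a level bar 110 mm above the origin, by which it hangs and can swing.
- rack10_grip (a point): Centre of the black plastic hand grip in the middle of the small rack's handle bar, 115 mm above the rack's origin: a block 34 mm long (rack x), 12 mm thick (rack y: pinch it across this), 22 mm tall. It hangs midway between two prongs that leave 48 mm free between them.
- rack20: The large stainless slide rack, like the small one (same 92 mm length, height, handle and bar) but 100 mm wide (y), with twenty slides; about 0.36 kg. Origin at the centre of its underside. Hangs on the other pair of prongs. Too wide for the dish; stays hanging.
- dish: Clear glass staining dish, loose, about 0.65 kg, standing on the bench sheet: open-topped rectangular trough, outside 112 (its x) by 76 (y) by 72 mm high, inside 102 by 66 mm, floor 6 mm thick. Origin at the centre of its underside, z up. The rack stands in it with its long side along the dish's long side, either way round.
- lid: Clear glass lid of the dish, loose, about 0.16 kg: plate 116 (x) by 80 (y) by 5 mm over a 4 mm thick locating step 94 by 58 mm that drops into the dish's mouth. Origin at the centre of the step's underside, z up; plate top at 9 mm. Starts on the dish with its origin 68 mm above the dish's origin.
- lid_knob (a point): Point on the axis of the lid's round black knob, 26 mm above the lid's origin; the knob is about 22 mm across and stands from 9 to 39 mm above the origin.
- sheet: Blue bench sheet, 280 (x) by 380 (y) mm, 2 mm thick, fixed flat on the bench; origin at the centre of its underside. The dish stands on its -y half; its +y half has room for the lid.
- lid_spot (a point): Middle of the clear +y half of the bench sheet, on its upper face: a free place for the lid (the dropper bottle and the forceps lie more than 90 mm off, in x, at the sheet's edges).
- dropper: Small white dropper bottle, 28 mm across, 80 mm high, standing near the sheet's far edge; origin at the centre of its underside. Leave it.
- forceps: Steel forceps, 125 mm long, lying near the sheet's edge nearest the robot; origin under its middle. Leave it.
- stain_bottle: Amber glass bottle, 72 mm across, 155 mm high, behind the sheet; origin at the centre of its underside. Leave it.
- timer: White bench timer, 30 by 72 by 61 mm, in front of the stand; origin at the centre of its underside. Leave it.

How it is judged (in metres and radians):
On the way, in this order (a step that is already met when the one before it is completed fails the run):
1. the lid lies flat, knob up, on the bench sheet, let go of (x of lid in the frame of sheet between -0.13 and 0.13 m and y of lid in the frame of sheet between -0.18 and 0.18 m and height (world z) of lid below 0.008 m and angle between lid's own z axis and vertical below 0.08 rad and linear speed of lid below 0.02 m/s and contact force between the fingers and lid below 0.2 N), for 0.2 s.
2. the small rack is off its hooks, carried clear of the prongs' ends (horizontal distance between rack10 and hooks_a above 0.06 m and horizontal distance between rack10 and hooks_b above 0.06 m and height (world z) of rack10 above 0.03 m and contact force between rack10 and stand below 0.1 N), for 0.1 s.
At the end, for the whole second after the job is handed in: The small rack stands flat on the dish's floor (underside within 3 mm of it, centred within 12 mm, upright within 0.06 rad) and at rest; the lid lies flat, knob up, at rest on the bench sheet; the dish stands within 40 mm of where it started; the large rack still hangs within 25 mm of where it was (x of rack10 in the frame of dish between -0.012 and 0.012 m and y of rack10 in the frame of dish between -0.012 and 0.012 m and z of rack10 in the frame of dish below 0.009 m and angle between rack10's own z axis and vertical below 0.06 rad and linear speed of each of rack10, lid below 0.02 m/s and x of lid in the frame of sheet between -0.13 and 0.13 m and y of lid in the frame of sheet between -0.18 and 0.18 m and height (world z) of lid below 0.008 m and angle between lid's own z axis and vertical below 0.08 rad and angle between dish's own z axis and vertical below 0.05 rad and distance of dish from where it was at the start of the episode below 0.04 m and distance of rack20 from where it was at the start of the episode below 0.025 m and linear speed of rack20 below 0.05 m/s); the robot touches nothing.
It fails at once if the small rack is tipped more than about 40 degrees: slides slip out (angle between rack10's own z axis and vertical above 0.7 rad).
It fails at once if the rack is driven hard into the glass dish (more than 50 N) (contact force between rack10 and dish above 50 N).
It fails at once if the small rack, off its hooks, or the lid, off the dish, is let go of in the air instead of being set down ((contact force between the fingers and rack10 below 0.05 N and height (world z) of rack10 above 0.02 m and horizontal distance between rack10 and hooks_a above 0.06 m and horizontal distance between rack10 and hooks_b above 0.06 m) or (contact force between the fingers and lid below 0.05 N and height (world z) of lid above 0.02 m and horizontal distance between lid and dish above 0.03 m)).
It fails at once if the large rack is knocked about or off its hooks (distance of rack20 from where it was at the start of the episode above 0.05 m).
It fails at once if the dropper bottle, forceps, amber bottle or timer is pushed away (30 mm) or tipped over (distance of any of dropper, forceps, stain_bottle, timer from where it was at the start of the episode above 0.03 m or angle between any of dropper, forceps, stain_bottle, timer's own z axis and vertical above 0.3 rad).
It also fails if it takes over 72 s, if anything falls off the work surface, if the arm or the gripper's body presses on something with over 40 N, if the wrist force passes 120 N, or if a joint passes its speed limit or range.

### The arm

A 7-joint arm with a two-finger parallel gripper is mounted at the origin on the work surface. World frame = base frame: x ahead of the robot, y to its left, z up, the work surface at z = 0. Lengths are in m, angles in degrees, forces in N, time in s.
With the tool pointing down it reaches from about 0.425 to 0.875 m from the base axis. Payload 8.4 kg.
Tool frame: the origin (TCP) lies midway between the tips of the shut fingers; the grasp point (between the pads) lies 19 mm behind it; y points along the fingers, x is the direction in which the jaws open and shut, and the axes are right-handed (so a half turn about y gives the same grasp; the last joint's range is limited). The gripper opens to 85 mm and grips with 20 to 120 N. Pads are 22 mm wide; open, the fingers measure 114 mm over their backs; the gripper's body (76 mm by 85 mm) begins 54 mm behind the grasp point. The pads swing forward as they close: fully open they stand 13 mm farther back than shut.
Start: joints at [64.79, 19.091, 2.286, 83.961, -0.768, 76.965, -3.352], TCP at [0.217, -0.613, 0.201] pointing down, gripper open.
Joint ranges: [-147.57, 147.57], [-21.85, 119.76], [-74.77, 79.35], [14.55, 137.4], [-85.83, 265.84], [4.83, 119.75], [-152.11, 152.11]. Speed limits (degrees/s): [127.2, 127.2, 159.86, 159.86, 180, 180, 180].

### API

Orientations are given as a 3x3 rotation matrix whose columns are the frame's x, y, z axes.
In Python, from cell import env, fingers, imaging, get_clock, get_joints, get_qvel, get_effort, get_tool_pos, get_tool_rot, get_contact_force, get_ft_torque, get_width gives the robot as it stands. Calls block until the motion is done:
- env.movep(position, orientation): joint-space move of the TCP to a pose.
- env.servo_line(position, orientation=None, rate=0.15, force_limit=None): straight line of the TCP; orientation=None keeps the orientation; rate is the mean speed in m/s. With force_limit (N) it stops when the force on the tool has changed by that much, and returns True; else False.
- env.set_joints(angles): joint-space move.
- fingers.command_gripper(opening): opening from 0.0 (shut) to 1.0 (fully open); the grip force is fixed at half the most; returns when the fingers have stopped.
- env.sleep(seconds).
- env.inverse_kinematics(position, orientation): joint angles nearest the present ones, or None.
- imaging.capture(name): name is "scene" or "top" or "wrist"; returns the picture (400x640x3 uint8, red, green, blue); there is no depth.
- imaging.camera_info(name): a dict with "camera_matrix" (3x3 intrinsics, pixels), "view" (4x4, takes a point from world to camera coordinates). Camera axes: x right, y up, looking along -z (the intrinsics and any distortion apply to the point x, -y, -z); pixel columns grow to the right and rows downward; lengths in m; the calibration is good to about 2 mm. A picture is of the moment at which its call begins: read the wrist's pose just before it. camera_info takes no time and is no camera call; for the wrist camera it gives the pose at the moment of the call.
A pose or a line that the arm cannot do raises env.PlanningError and nothing moves.
- env.sign_off(): hands the job in, once; it reports no verdict.
Readings, each from a call of its own:
- get_clock(): time.
- get_joints(): joint angles.
- get_qvel(): joint speeds.
- get_effort(): joint torques, N m.
- get_tool_pos(): TCP position.
- get_tool_rot(): TCP orientation.
- get_contact_force(): force on the tool from outside, world axes, zero at the start.
- get_ft_torque(): the same for the moment, N m.
- get_width(): opening from 0.0 (shut) to 1.0 (fully open).
Only numpy, scipy, OpenCV 4.12 (cv2) and the standard library are available. Lean on these libraries where they do the work, as an engineer would, in place of code of your own. Each camera call takes 0.05 s, during which the arm holds its last target. There are 200 camera calls.

## Working session

There is one attempt and no reset: what is moved stays moved. The work goes in short steps, each a Python script; the robot and the scene stay as the last script left them, time stands still between calls to the robot, and variables do not carry over. Pictures are saved under pics/ and viewed, about 8 in all and at most 12, crops included, and the job is handed in when it is done.

```bash
mkdir -p pics; ls
cat > h.py <<'E'
import numpy as np, cv2
from cell import env, fingers, imaging, get_clock, get_joints, get_tool_pos, get_tool_rot, get_contact_force, get_ft_torque, get_width
def cam(n):
    i=imaging.camera_info(n); return np.array(i["camera_matrix"]),np.array(i["view"]),i
def shot(n,f):
    c=cam(n); im=imaging.capture(n); cv2.imwrite("pics/"+f,im[:,:,::-1]); return im,c
def ray(c,u,v):
    K,V=c[:2]; d=np.linalg.solve(K,[u,v,1.]); d=V[:3,:3].T@np.array([d[0],-d[1],-d[2]])
    return -V[:3,:3].T@V[:3,3], d/np.linalg.norm(d)
def onz(c,u,v,z):
    o,d=ray(c,u,v); return o+d*(z-o[2])/d[2]
def proj(c,p):
    K,V=c[:2]; q=V[:3,:3]@np.asarray(p)+V[:3,3]; q=K@np.array([q[0],-q[1],-q[2]]); return q[:2]/q[2]
def tri(rs):
    A=np.zeros((3,3));b=np.zeros(3)
    for o,d in rs:
        P=np.eye(3)-np.outer(d,d);A+=P;b+=P@o
    p=np.linalg.solve(A,b); return p,[np.linalg.norm((np.eye(3)-np.outer(d,d))@(p-o)) for o,d in rs]
E
python3 - <<'E'
from h import *
np.set_printoptions(precision=3,suppress=True)
for n in("scene","top"):
    im,c=shot(n,n+"0.png"); print(n,c[2]); print(-c[1][:3,:3].T@c[1][:3,3])
print(cam("wrist")[2]); print(get_clock(),get_tool_rot())
E
```

```text
pics
scene {'camera_matrix': array([[432.305,   0.   , 301.439],
       [  0.   , 432.305, 194.854],
       [  0.   ,   0.   ,   1.   ]]), 'view': array([[ 0.117,  0.993, -0.022, -0.037],
       [-0.562,  0.084,  0.823,  0.196],
       [ 0.819, -0.084,  0.568, -1.571],
       [ 0.   ,  0.   ,  0.   ,  1.   ]])}
[ 1.401 -0.112  0.73 ]
top {'camera_matrix': array([[463.632,   0.   , 322.014],
       [  0.   , 463.632, 199.624],
       [  0.   ,   0.   ,   1.   ]]), 'view': array([[ 0.012, -1.   ,  0.006, -0.024],
       [ 0.982,  0.013,  0.19 , -0.557],
       [-0.19 ,  0.004,  0.982, -1.197],
       [ 0.   ,  0.   ,  0.   ,  1.   ]])}
[ 0.32  -0.013  1.281]
{'camera_matrix': array([[348.146,   0.   , 311.569],
       [  0.   , 348.146, 197.829],
       [  0.   ,   0.   ,   1.   ]]), 'view': array([[ 0.334, -0.942, -0.001, -0.65 ],
       [ 0.9  ,  0.32 , -0.296,  0.039],
       [ 0.279,  0.098,  0.955, -0.379],
       [ 0.   ,  0.   ,  0.   ,  1.   ]])}
0.1 [[ 0.334 -0.001  0.942]
 [-0.942  0.001  0.334]
 [-0.001 -1.    -0.   ]]
```

View pics/top0.png

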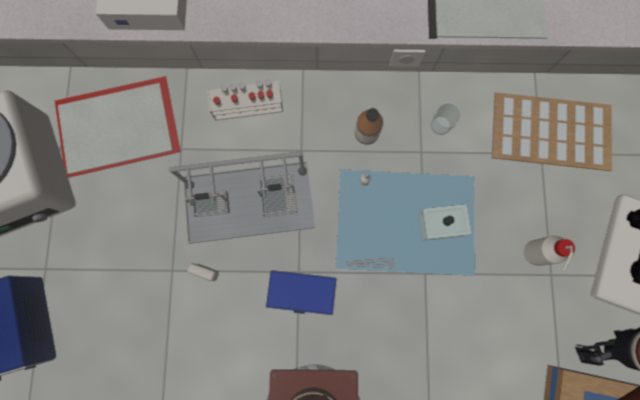

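View pics/scene0.png

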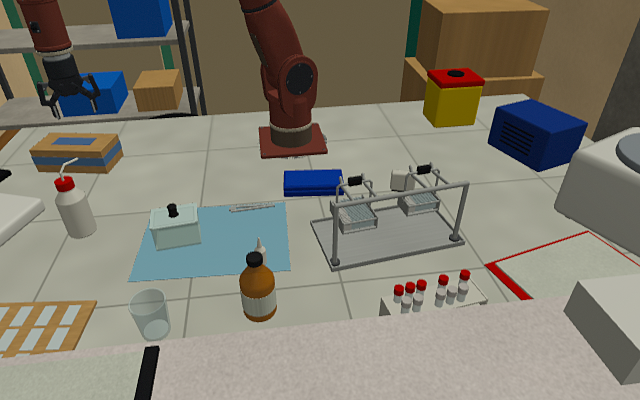

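Top view: lid with its knob at (448,221) on the sheet's right half, racks at (209,200) and (278,195), dropper at (365,178), forceps at (370,264), timer at (202,271). In the scene view the knob is at (172,210) and the grips at (356,181) and (424,170). Next I triangulate the dark blobs and the sheet and tray corners.

```bash
cat > coarse.py <<'E'
from h import *
np.set_printoptions(precision=4,suppress=True)
def blob(im,u,v,r=14,t=70):
    u,v=int(u),int(v); w=im[v-r:v+r,u-r:u+r].max(2)<t
    n,l,s,c=cv2.connectedComponentsWithStats(w.astype(np.uint8)); k=1+np.argmax(s[1:,4]); return c[k]+[u-r,v-r],s[k]
T,S=[cv2.imread("pics/%s0.png"%n)[:,:,::-1] for n in("top","scene")]
ct,cs=cam("top"),cam("scene")
for n,a,b in(("knob",(448,221),(172,210)),("gripR",(274,188),(356,181)),("gripL",(201,197),(424,170))):
    pa,sa=blob(T,*a);pb,sb=blob(S,*b); print(n,pa,sa,pb,sb,tri([ray(ct,*pa),ray(cs,*pb)]))
h=cv2.cvtColor(T,cv2.COLOR_RGB2HSV)
m=((h[...,0]>92)&(h[...,0]<110)&(h[...,1]>60)&(h[...,2]>100)).astype(np.uint8)
n,l,s,c=cv2.connectedComponentsWithStats(m); k=1+np.argmax(s[1:,4])
box=cv2.boxPoints(cv2.minAreaRect(np.argwhere(l==k)[:,::-1].astype(np.float32)))
print("sheet",s[k],np.array([onz(ct,*p,.002) for p in box]))
print("dropper",onz(ct,365,181,.06),"forceps",onz(ct,370,264,.004),"timer",onz(ct,202,271,.06),"stain",onz(ct,372,115,.155))
print("tray",[onz(ct,*p,.014) for p in((190,241),(313,230))])
print(tri([ray(ct,365,178),ray(cs,261,240)]))
v=cam("wrist")[1]; print("wristcam in tool", get_tool_rot().T@(-v[:3,:3].T@v[:3,3]-get_tool_pos()), get_tool_rot().T@v[:3,:3].T)
E
python3 coarse.py
```

```text
knob [447.9508 220.459 ] [10 10  9  8 61] [172.1    210.1909] [  9   8  12  14 110] (array([ 0.4992, -0.3452,  0.0913]), [np.float64(0.0003133318200870266), np.float64(0.0003133318200868919)])
gripR [274.1159 187.0145] [ 8 10 13  7 69] [354.605  180.4874] [  6   9  15  10 119] (array([0.5633, 0.1003, 0.1773]), [np.float64(0.00039582594147621306), np.float64(0.0003958259414761919)])
gripL [201.2794 196.2794] [ 8 11 14  6 68] [423.4386 169.1404] [  7   9  15  10 114] (array([0.5382, 0.2762, 0.1771]), [np.float64(0.0006186100676016063), np.float64(0.0006186100676017774)])
sheet [ 339  173  135  101 8096] [[ 0.3796 -0.0616  0.002 ]
 [ 0.6521 -0.0741  0.002 ]
 [ 0.6371 -0.4589  0.002 ]
 [ 0.3654 -0.4313  0.002 ]]
dropper [ 0.6089 -0.1332  0.06  ] forceps [ 0.3894 -0.151   0.004 ] timer [0.3631 0.2923 0.06  ] stain [ 0.7605 -0.1428  0.155 ]
tray [array([0.4453, 0.3414, 0.014 ]), array([0.4797, 0.006 , 0.014 ])]
(array([ 0.6157, -0.1312,  0.0665]), [np.float64(0.0013881341228325099), np.float64(0.0013881341228325385)])
wristcam in tool [ 0.0007 -0.1727  0.0754] [[ 1.     -0.     -0.0008]
 [-0.0007  0.2961 -0.9552]
 [ 0.0003  0.9552  0.2961]]
```

```bash
cat >> h.py <<'E'
def R(deg):
    a=np.radians(deg);c,s=np.cos(a),np.sin(a); return np.array([[c,0,-s],[s,0,c],[0,-1,0]])
E
python3 - <<'E'
from h import *
np.set_printoptions(precision=4,suppress=True)
for a in(0,180,8,188,-4,176):
  for p in((.499,-.345,.3),(.55,.19,.33)):
    q=env.inverse_kinematics(p,R(a)); print(a,p,q)
p=get_tool_pos(); env.servo_line([p[0]+.03,p[1],.33],rate=.25)
env.movep([.499,-.345,.26],R(0)); i,c=shot("wrist","w_dish.png"); np.save("w_dish.npy",c[1]); print(get_clock())
env.movep([.54,.16,.30],R(8)); i,c=shot("wrist","w_rack.png"); np.save("w_rack.npy",c[1]); print(get_clock(),get_joints())
cv2.imwrite("pics/both.png",np.vstack([cv2.imread("pics/w_dish.png")[:300],cv2.imread("pics/w_rack.png")[:300]]))
E
```

```text
0 (0.499, -0.345, 0.3) [ 45.345   13.3706 -18.3121  80.3074   4.1724  86.9845  27.2775]
0 (0.55, 0.19, 0.33) [ -1.6332  10.9165 -25.8874  80.2242   4.7428  89.9324 -27.1176]
180 (0.499, -0.345, 0.3) [  30.1177   12.2861    0.4134   81.1483   -0.0881   86.5659 -149.473 ]
180 (0.55, 0.19, 0.33) [ 25.4605  18.4954 -63.0475  78.9991  16.4392  92.2824 144.3329]
8 (0.499, -0.345, 0.3) [ 46.2295  13.4714 -19.42    80.2592   4.4484  87.0191  35.0736]
8 (0.55, 0.19, 0.33) [ -6.7509  10.3321 -19.6903  80.4876   3.4646  89.773  -18.1597]
188 (0.499, -0.345, 0.3) [  30.8399   12.3124   -0.4656   81.1084    0.0995   86.5795 -141.621 ]
188 (0.55, 0.19, 0.33) [ 29.5758  21.6393 -70.8013  78.8498  20.4199  93.4843 149.4085]
-4 (0.499, -0.345, 0.3) [ 44.9023  13.3219 -17.7588  80.3316   4.0358  86.9677  23.3786]
-4 (0.55, 0.19, 0.33) [  2.4863  11.4955 -30.9681  80.0173   5.8859  90.0904 -31.9627]
176 (0.499, -0.345, 0.3) [ -20.6993   22.3794   69.9055   83.4956  -20.9575   88.5548 -135.7315]
176 (0.55, 0.19, 0.33) [ 25.4605  18.4954 -63.0475  78.9991  16.4392  92.2824 140.3329]
2.225
4.1167 [ 18.1437  11.3845 -45.3818  85.2676   8.0985  86.7402 -19.2737]
```

View pics/both.png

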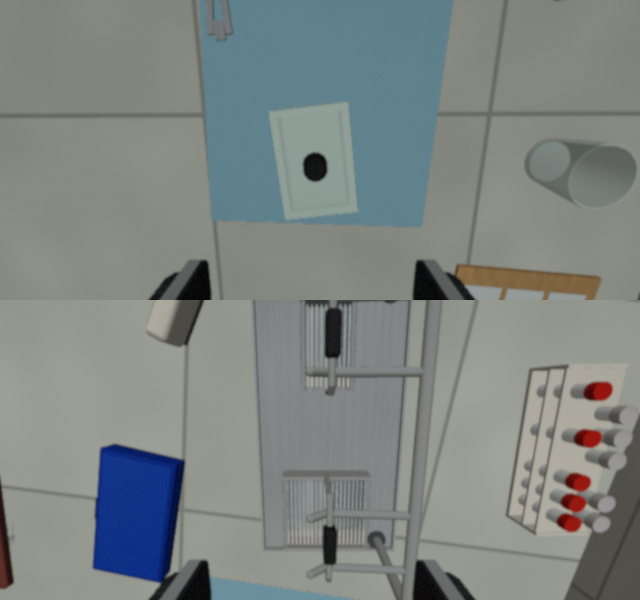

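Upper half (dish): lid plate corners about (270,112), (348,102), (357,211), (286,220), knob (315,167). Lower half: the narrow ten-slide rack is the one at +y (grip (333,333), in the picture row 33) and the wide one is at -y, so rack10 hangs on hooks_a. Now I compute the lid/dish yaw and the knob, then lift the lid.

```bash
cat > m.py <<'E'
from h import *
np.set_printoptions(precision=4,suppress=True)
K=cam("wrist")[0]
c=(K,np.load("w_dish.npy")); im=cv2.imread("pics/w_dish.png")
h=cv2.cvtColor(im,cv2.COLOR_BGR2HSV); m=np.zeros(h.shape[:2],np.uint8)
m[95:228,260:365]=(h[95:228,260:365,1]<60)*255
# ignore bench below sheet
n,l,s,cc=cv2.connectedComponentsWithStats(m,connectivity=4); k=l[130,300]; pts=np.argwhere(l==k)[:,::-1].astype(np.float32)
hull=cv2.convexHull(pts)[:,0]; w=np.array([onz(c,*p,.079)[:2] for p in hull]).astype(np.float32)
r=cv2.minAreaRect(w*1000); print("lid plate",s[k],r)
d=np.argwhere(im[:228].max(2)<45); d=d[(d[:,1]>295)&(d[:,1]<340)&(d[:,0]<190)]; kb=d.mean(0)[::-1]; print(kb,len(d),onz(c,*kb,.1))
ct,cs=cam("top"),cam("scene")
print("knob tri",tri([ray(ct,447.95,220.46),ray(cs,172.1,210.19),ray(c,*kb)]))
c2=(K,np.load("w_rack.npy")); im=cv2.imread("pics/w_rack.png")
d=np.argwhere(im.max(2)<50); d=d[(d[:,1]>320)&(d[:,1]<348)&(d[:,0]>2)&(d[:,0]<70)]; 
d=d.astype(np.float32); print(d.min(0),d.max(0),cv2.minAreaRect(d)); g=(d.min(0)+d.max(0))[::-1]/2
print("gripL tri",tri([ray(ct,201.28,196.28),ray(cs,423.44,169.14),ray(c2,*g)]), onz(c2,*g,.182))
E
python3 m.py
```

```text
lid plate [ 260  101  105  127 9276] ((498.6343994140625, -349.1098327636719), (132.7434539794922, 113.66506958007812), 89.79150390625)
[314.7658 166.5422] 474 [ 0.5013 -0.3436  0.1   ]
knob tri (array([ 0.5002, -0.3451,  0.0918]), [np.float64(0.0011359884524654723), np.float64(0.00025341730646777995), np.float64(0.0011812101036670153)])
[  9. 325.] [ 57. 340.] ((32.997581481933594, 332.9079895019531), (14.810661315917969, 48.2464485168457), 88.49256896972656)
gripL tri (array([0.5393, 0.2761, 0.1775]), [np.float64(0.001422298581268646), np.float64(0.0004570527021390662), np.float64(0.0013428214570831295)]) [0.5404 0.2756 0.182 ]
```

```bash
python3 - <<'E'
from h import *
np.set_printoptions(precision=4,suppress=True)
c=(cam("wrist")[0],np.load("w_dish.npy"))
P=np.array([onz(c,*p,.079) for p in((270,112),(348,102),(357,211),(286,220))]); print(P,P.mean(0)); e=(P[0]+P[1]-P[2]-P[3])/2; print(np.degrees(np.arctan2(e[1],e[0])),np.linalg.norm(e))
k=[.5003,-.345]
env.movep([*k,.17],R(0)); fingers.command_gripper(.6)
print(env.servo_line([*k,.083],rate=.1,force_limit=6),get_tool_pos(),get_contact_force())
fingers.command_gripper(0); print("width",get_width(),get_contact_force())
env.servo_line([*k,.135],rate=.1); print("width",get_width(),get_contact_force(),get_clock())
shot("scene","s1.png")
E
python3 - <<'E'
import cv2
im=cv2.imread("pics/s1.png")[90:290,80:330]; cv2.imwrite("pics/s1c.png",cv2.resize(im,None,fx=2,fy=2))
E
```

```text
[[ 0.4573 -0.2931  0.079 ]
 [ 0.5341 -0.2838  0.079 ]
 [ 0.5469 -0.3971  0.079 ]
 [ 0.4702 -0.4072  0.079 ]] [ 0.5021 -0.3453  0.079 ]
96.46062990246253 0.11444277199455594
False [ 0.5008 -0.3452  0.0837] [-0.3829 -0.4443  0.6644]
width -0.0017662856901166709 [ 0.463  -1.1385 -0.226 ]
width 0.0016620502446821018 [ 0.3608 -0.0034 -1.183 ] 8.6583
```

View pics/s1c.png

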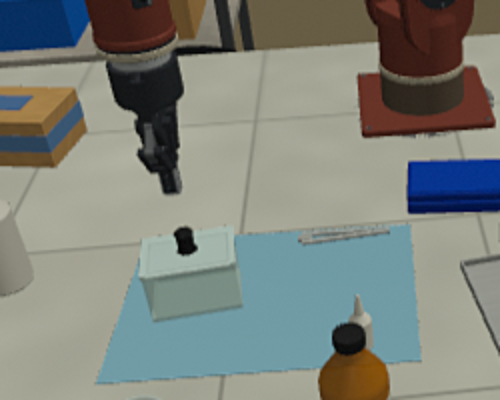

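The fingers closed fully and the lid is still on the dish, with its knob at crop (185,240): the grasp missed. I compare the knob's projected position and the fingertips with the calibration.

Run:
```python
from h import *
np.set_printoptions(precision=4,suppress=True)
c=cam("scene"); print(get_tool_pos(),get_tool_rot())
print("tcp px",proj(c,get_tool_pos()),"seen ~(166,186)")
for z in(.079,.0918,.109): print(z,proj(c,[.5003,-.345,z]))
im=cv2.imread("pics/s1.png"); b=np.argwhere(im[195:225,155:190].max(2)<60)+[195,155]; print("knob",b.min(0),b.max(0),b.mean(0))
im,cw=shot("wrist","w2.png"); 
d=np.argwhere(im.max(2)<60); print(cw[1])
cv2.imwrite("pics/w2c.png",cv2.resize(cv2.imread("pics/w2.png")[120:400,180:460],None,fx=2,fy=2))
```

```text
[ 0.4999 -0.3449  0.1343] [[ 1.     -0.0009  0.0001]
 [-0.0001  0.0005  1.    ]
 [-0.0009 -1.      0.0005]]
tcp px [168.9533 196.239 ] seen ~(166,186)
0.079 [173.1879 214.3839]
0.0918 [172.2133 210.3017]
0.109 [170.8829 204.7288]
knob [204 167] [217 178] [210.2477 172.1284]
[[ 1.      0.0002 -0.0001 -0.4998]
 [-0.0002  0.955  -0.2966  0.349 ]
 [ 0.0001  0.2966  0.955  -0.2132]
 [ 0.      0.      0.      1.    ]]
```

View pics/w2c.png

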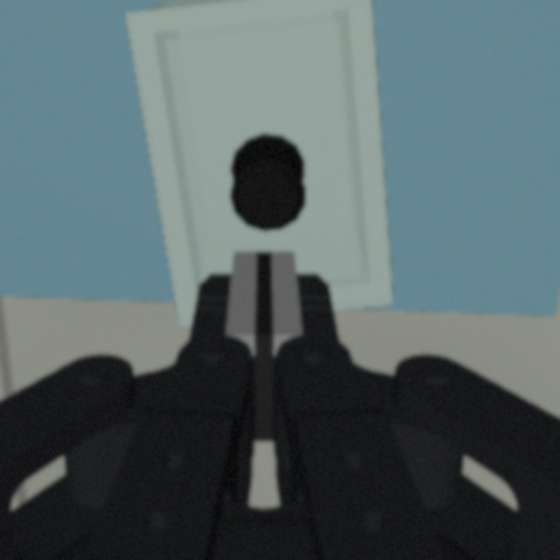

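The knob is where it was measured, but the fingertips look about 30 mm behind the reported TCP: scene row 186 seen, row 196 predicted. I triangulate the tips to check.

Run:
```python
from h import *
np.set_printoptions(precision=4,suppress=True)
cs,cw,ct=cam("scene"),cam("wrist"),cam("top")
g=cv2.imread("pics/s1.png").max(2)
print(g[172:204:1,158:178:2])
print("tri",tri([ray(cs,166.5,186),ray(cw,312.5,246)]))
for d in (0,.02,.03,.04):
  for z in (-.011,0,.011):
    p=get_tool_pos()+get_tool_rot()@[0,-d,z]; print(d,z,proj(cs,p),proj(cw,p))
```

```text
[[ 19  15  19  32  32  87 172 169 168 169]
 [ 31  34  23  28  25  76 172 168 168 169]
 [ 28  33  25  20  39  71 174 168 169 169]
 [ 11  17  21  11  60  92 177 168 169 169]
 [105  17  23  19  55 103 180 168 169 168]
 [174  11  24  23  36  99 171 169 169 169]
 [183  20  37  20  29  92 157 170 169 168]
 [177  39  29  21  25  89 153 170 169 168]
 [175  59  19  24  20  95 106 170 168 168]
 [174  75  20  26  21  96  83 172 169 168]
 [173 125  19  28  20  86  93 171 168 169]
 [173 138  15  41  21  69  85 172 168 168]
 [172 153  13  39  19  64 101 170 168 168]
 [170 176   1  20  12  43 115 170 167 168]
 [170 178  43  37  54  66 146 169 168 168]
 [169 172 136 116 120 140 167 169 169 168]
 [169 169 167 164 163 168 170 168 168 168]
 [167 167 169 171 170 169 168 168 169 169]
 [168 167 168 168 168 168 169 169 169 170]
 [167 166 167 167 168 169 169 168 169 171]
 [167 167 167 168 168 169 169 169 170 171]
 [167 167 167 169 169 169 168 170 170 171]
 [167 168 168 169 169 169 170 170 171 173]
 [168 168 168 169 169 169 170 171 172 172]
 [168 168 168 169 170 170 171 171 172 171]
 [168 168 170 170 170 171
[... 278 characters left out ...]
ri (array([ 0.5002, -0.3415,  0.1629]), [np.float64(0.0036908316872296637), np.float64(0.0036908316872296893)])
0 -0.011 [164.4264 196.6573] [311.4064 254.1307]
0 0 [169.014  196.2742] [311.408  235.5826]
0 0.011 [173.5937 195.8919] [311.4097 216.3755]
0.02 -0.011 [162.7482 189.8724] [311.4208 272.4739]
0.02 0 [167.3873 189.4912] [311.4228 252.1756]
0.02 0.011 [172.0183 189.1106] [311.425  231.0725]
0.03 -0.011 [161.8953 186.4242] [311.4293 283.2688]
0.03 0 [166.5606 186.0439] [311.4316 261.9708]
0.03 0.011 [171.2176 185.6643] [311.4341 239.7764]
0.04 -0.011 [161.033 182.938] [311.4388 295.4172]
0.04 0 [165.7248 182.5587] [311.4415 273.0211]
0.04 0.011 [170.4081 182.1801] [311.4443 249.6206]
```

Both views put the real tips about 30 mm behind the reported TCP (scene 29 mm, wrist about 34 mm). I'll apply a 30 mm offset and retry the grasp under a force limit.

Run:
```python
from h import *
np.set_printoptions(precision=4,suppress=True)
k=[.5003,-.345]
fingers.command_gripper(.6)
print(env.servo_line([*k,.057],rate=.08,force_limit=5),get_tool_pos(),get_contact_force())
fingers.command_gripper(0); print("width",get_width(),get_contact_force())
if get_width()>.1:
    env.servo_line([*k,.12],rate=.1); print("width",get_width(),get_contact_force(),get_clock())
shot("scene","s2.png")
im=cv2.imread("pics/s2.png")[90:290,80:330]; cv2.imwrite("pics/s2c.png",cv2.resize(im,None,fx=2,fy=2))
```

```text
False [ 0.5007 -0.3452  0.0576] [ 0.1734 -0.9353 -0.4162]
width 0.22913268262665462 [-1.0102  0.3591  5.2686]
width 0.22890148530348323 [-0.6149 -0.1751 -1.8335] 11.6
```

View pics/s2c.png

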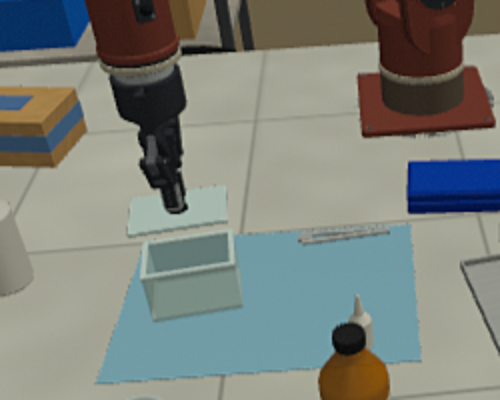

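Run:
```python
from h import *
np.set_printoptions(precision=4,suppress=True)
s=[.508,-.162]
env.servo_line([*s,.12],rate=.15); print(get_width(),get_clock())
env.servo_line([*s,.01],rate=.12)
print(env.servo_line([*s,-.014],rate=.03,force_limit=3),get_tool_pos(),get_contact_force())
fingers.command_gripper(.6); env.sleep(.2); print(get_width(),get_contact_force())
env.servo_line([*s,.12],rate=.2)
env.movep([.49,-.345,.23],R(0)); i,c=shot("wrist","d1.png"); np.save("d1.npy",c[1])
env.servo_line([.53,-.31,.23],rate=.2); i,c=shot("wrist","d2.png"); np.save("d2.npy",c[1]); print(get_clock())
shot("scene","s3.png")
cv2.imwrite("pics/d.png",np.vstack([cv2.imread("pics/d1.png")[:280],cv2.imread("pics/d2.png")[:300]]))
```

```text
0.2296259365193138 13.025
True [ 0.5077 -0.162  -0.0103] [-0.6731 -0.4921  6.9524]
0.5987290640923497 [0.2927 0.0938 0.4394]
17.5333
```

View pics/d.png

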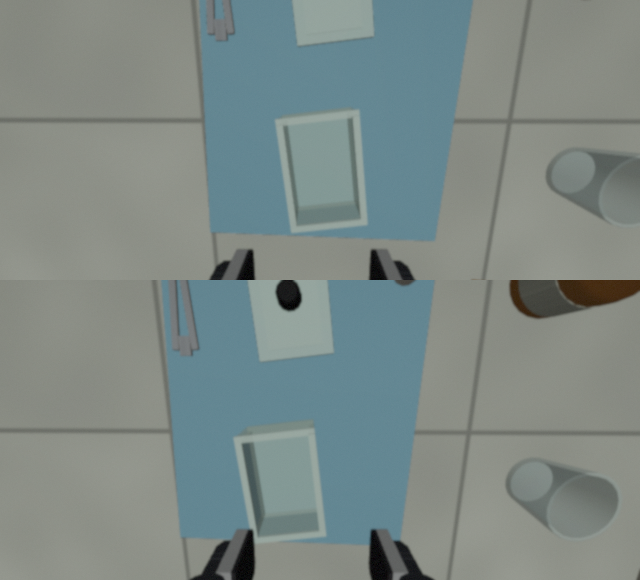

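The lid lies on the sheet and the dish is open. Rim corners: upper view about (276,120), (359,110), (367,222), (292,232); lower view (rows minus 280) about (235,157), (314,149), (325,255), (255,263). I refine these by mask and triangulate.

```bash
cat > dish.py <<'E'
from h import *
np.set_printoptions(precision=4,suppress=True)
K=cam("wrist")[0]; Q=[]; C=[]
for f,(u,v),approx in(("d1",(282,160),[(276,120),(359,110),(367,222),(292,232)]),("d2",(320,200),[(235,157),(314,149),(325,255),(255,263)])):
    im=cv2.imread("pics/%s.png"%f); h=cv2.cvtColor(im,cv2.COLOR_BGR2HSV); m=np.zeros(h.shape[:2],np.uint8)
    poly=np.array(approx,float); poly=poly.mean(0)+(poly-poly.mean(0))*1.06
    roi=cv2.fillPoly(m.copy(),[poly.astype(int)],255)
    a=np.array(approx); 
    m=((h[...,2]>175)&(h[...,1]<45)&(roi>0)).astype(np.uint8)
    n,l,s,_=cv2.connectedComponentsWithStats(m); k=1+np.argmax(s[1:,4])
    hull=cv2.convexHull(np.argwhere(l==k)[:,::-1].astype(np.int32))
    e=.02
    q=cv2.approxPolyDP(hull,.03*cv2.arcLength(hull,True),True)[:,0].astype(float)
    q=np.array([q[np.argmin(np.linalg.norm(q-p,axis=1))] for p in a]); print(f,s[k],len(q),q.tolist())
    c=(K,np.load(f+".npy")); Q.append(q);C.append(c)
    P=np.array([onz(c,*p,.074) for p in q]); e=(P[0]+P[1]-P[2]-P[3])/2; w=(P[1]+P[2]-P[0]-P[3])/2
    print("centre",P.mean(0),"yaw",np.degrees(np.arctan2(e[1],e[0])),np.degrees(np.arctan2(w[1],w[0])),np.linalg.norm(e),np.linalg.norm(w))
T=[tri([ray(C[j],*Q[j][i]) for j in(0,1)]) for i in range(4)]
print(np.array([t[0] for t in T]),[t[1][0] for t in T])
E
python3 dish.py
```

```text
Traceback (most recent call last):
  File "dish.py", line 10, in <module>
    n,l,s,_=cv2.connectedComponentsWithStats(m); k=1+np.argmax(s[1:,4])
                                                     ~~~~~~~~~^^^^^^^^^
ValueError: attempt to get argmax of an empty sequence
```

```bash
python3 -c "
import cv2
h=cv2.cvtColor(cv2.imread('pics/d1.png'),cv2.COLOR_BGR2HSV); print(h[170,270:300].tolist()); print(h[225:240,330].tolist())"
sed -i 's/h\[...,2\]>175)&(h\[...,1\]<45)/h[...,2]>160)\&(h[...,1]<30)/' dish.py; python3 dish.py
```

```text
[[98, 82, 147], [97, 80, 146], [98, 82, 146], [97, 81, 145], [98, 82, 147], [98, 82, 146], [98, 80, 147], [97, 81, 145], [97, 83, 145], [98, 82, 146], [97, 78, 147], [95, 58, 149], [90, 33, 154], [80, 24, 162], [77, 22, 164], [75, 22, 165], [78, 20, 165], [78, 19, 162], [78, 22, 152], [76, 25, 130], [80, 27, 112], [82, 35, 109], [81, 36, 112], [84, 38, 127], [84, 37, 144], [85, 37, 151], [87, 37, 151], [85, 37, 152], [86, 37, 152], [86, 37, 152]]
[[75, 22, 164], [77, 22, 165], [81, 25, 162], [88, 31, 155], [94, 54, 150], [97, 75, 146], [97, 81, 144], [98, 82, 146], [97, 79, 145], [98, 83, 145], [98, 77, 145], [97, 54, 142], [88, 22, 139], [51, 13, 141], [45, 14, 141]]
d1 [ 276  111   91  121 1701] 4 [[277.0, 120.0], [358.0, 112.0], [365.0, 223.0], [292.0, 231.0]]
centre [ 0.5015 -0.3454  0.074 ] yaw 96.21135499481768 6.253218991025325 0.11009037134486935 0.07440865882941682
d2 [ 235  150   90  113 1555] 4 [[235.0, 158.0], [312.0, 150.0], [324.0, 255.0], [256.0, 261.0]]
centre [ 0.5017 -0.3455  0.074 ] yaw 97.40285781574686 6.023863215309347 0.1101500302518626 0.07258732003457002
[[ 0.4588 -0.2941  0.0782]
 [ 0.5316 -0.2863  0.08  ]
 [ 0.544  -0.3949  0.0768]
 [ 0.47   -0.4121  0.0571]] [np.float64(6.712055315874195e-05), np.float64(0.0004739608285891668), np.float64(0.0003112776778484873), np.float64(0.0005982650218753799)]
```

Dish: centre (0.5016, -0.3455), rim height about 0.073, short axis at 6.3°. Next, a closer two-position look at the small rack's grip.

```bash
cat > grip.py <<'E'
from h import *
np.set_printoptions(precision=4,suppress=True)
rs=[];rots=[]
env.servo_line([.53,-.31,.28],rate=.2)
for i,p in enumerate(([.52,.255,.28],[.555,.29,.28])):
    env.movep(p,R(8.1)) if i==0 else env.servo_line(p,rate=.2)
    im,c=shot("wrist","g%d.png"%i); np.save("g%d.npy"%i,c[1])
    q=proj(c,[.539,.276,.1775]); m=(im.max(2)<55).astype(np.uint8)
    n,l,s,cc=cv2.connectedComponentsWithStats(m); k=1+min([j for j in range(n-1) if s[j+1,4]>150],key=lambda j:np.hypot(*(cc[j+1]-q)))
    r=cv2.minAreaRect(np.argwhere(l==k)[:,::-1].astype(np.float32)); print(q,cc[k],s[k],r)
    rs.append(ray(c,*cc[k])); b=cv2.boxPoints(r); W=np.array([onz(c,*x,.185) for x in b]); print(W.mean(0))
    e=sorted([(W[0]+W[1]-W[2]-W[3])/2,(W[1]+W[2]-W[0]-W[3])/2],key=np.linalg.norm); print([(np.linalg.norm(x),np.degrees(np.arctan2(x[1],x[0]))) for x in e])
print(tri(rs),get_clock())
cv2.imwrite("pics/g.png",np.vstack([cv2.imread("pics/g%d.png"%i)[60:340] for i in(0,1)]))
E
python3 grip.py
```

```text
[337.9223 161.9806] [340.2662 162.9772] [334 142  14  43 571] ((340.5, 163.0), (42.0, 13.0), 90.0)
[0.5404 0.2766 0.185 ]
[(np.float64(0.010149281505817754), np.float64(7.990638416944404)), (np.float64(0.03331609721499353), np.float64(99.41231007464386))]
[289.9977 199.2879] [291.5971 200.5758] [284 180  15  42 561] ((291.0, 200.5), (41.0, 14.0), 90.0)
[0.5401 0.2772 0.185 ]
[(np.float64(0.011286186240622763), np.float64(8.131246970956925)), (np.float64(0.03469681687175993), np.float64(97.11752441580091))]
(array([0.5405, 0.2762, 0.1811]), [np.float64(6.312154098518385e-05), np.float64(6.312154098513514e-05)]) 20.5167
```

View pics/g.png

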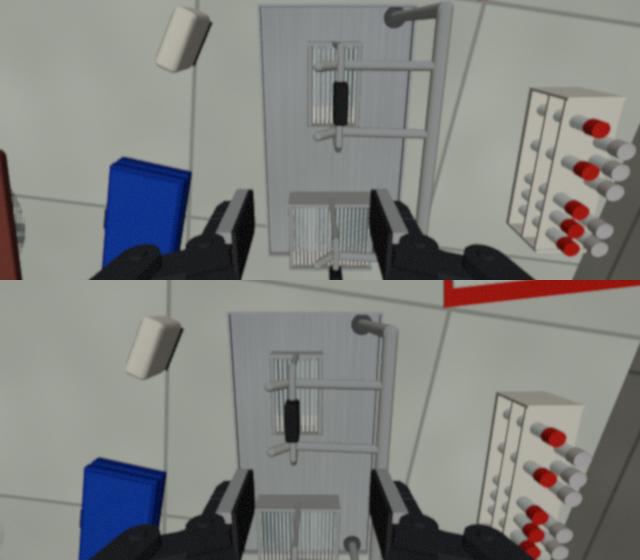

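Grip at (0.5403, 0.2765), with its axis matching an 8° pinch. The prongs sit either side of it and the fingers have room. I grasp, lift 32 mm, draw out 95 mm and carry the rack over to the dish.

Run:
```python
from h import *
np.set_printoptions(precision=4,suppress=True)
g=np.array([.5403,.2765]); ux=np.array([np.cos(np.radians(8.1)),np.sin(np.radians(8.1))])
fingers.command_gripper(.55)
env.servo_line([*g,.22],R(8.1),rate=.2)
print(env.servo_line([*g,.136],rate=.1,force_limit=6),get_tool_pos(),get_contact_force())
fingers.command_gripper(0); w=get_width(); print("width",w,get_contact_force())
if w>.05:
    env.servo_line([*g,.168],rate=.06); print(get_width(),get_contact_force())
    if get_contact_force()[2]<-1 and get_width()>.05:
        o=g-.095*ux; env.servo_line([*o,.168],rate=.08); print(get_width(),get_contact_force(),get_clock())
        env.servo_line([*o,.22],rate=.15)
        env.servo_line([.455,-.1,.22],R(6.3),rate=.18)
        env.servo_line([.5016,-.3455,.22],rate=.18)
        env.servo_line([.5016,-.3455,.175],rate=.1); env.sleep(.4); print(get_tool_pos(),get_contact_force(),get_clock())
i,c=shot("wrist","p1.png"); np.save("p1.npy",c[1]); shot("scene","p1s.png"); shot("top","p1t.png")
a=cv2.imread("pics/p1.png")[100:400,160:480]; b=cv2.imread("pics/p1s.png")[110:260,110:270]
cv2.imwrite("pics/p1c.png",np.hstack([cv2.resize(a,(480,450)),cv2.resize(b,(320,300))[:450].copy() if 0 else cv2.copyMakeBorder(cv2.resize(b,(320,300)),0,150,0,0,cv2.BORDER_CONSTANT)]))
```

```text
False [0.5406 0.2769 0.1367] [ 0.4452  0.03   -0.7277]
width 0.12512992366466724 [-1.2187 -1.2076  4.4765]
0.1309800916571261 [ 0.1577  0.9361 -2.0619]
0.12909655331385594 [-0.2555 -0.4623 -2.9736] 24.625
[ 0.5017 -0.3456  0.1753] [ 0.0095 -0.2892 -2.4839] 29.8333
```

View pics/p1c.png

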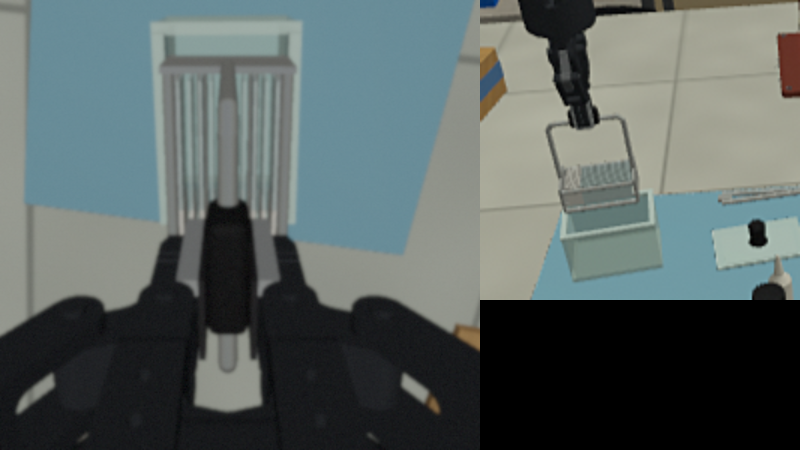

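The rack hangs upright over the dish with its sides parallel to the rim. Wrist crop: basket end edge at about (162–295, 60), dish end rim at about (152–302, 22). I check the y offset along the rack's length numerically, then lower.

Run:
```python
from h import *
np.set_printoptions(precision=4,suppress=True)
cw=(cam("wrist")[0],np.load("p1.npy")); cs=cam("scene")
a=np.radians(6.3); ux=np.array([np.cos(a),np.sin(a),0]); uy=np.array([-ux[1],ux[0],0]); o=np.array([.5016,-.3455,0])
loc=lambda p:((p-o)@ux*1e3,(p-o)@uy*1e3)
for n,q,z in(("basket L",(268,141),.1366),("basket R",(356.7,141),.1366),("rim L",(261.5,115),.074),("rim R",(361,115),.074)): print(n,np.round(loc(onz(cw,*q,z)),1))
for q in((153.5,215.5),(188.5,211.5)): print("scene bottom edge @.1006",np.round(loc(onz(cs,*q,.1006)),1))
for s in(-46,46):
    for z in(.1006,.1366): print(s,z,proj(cs,o+ux*.028+uy*s/1e3+[0,0,z]), proj(cw,o+uy*s/1e3+[0,0,z]))
g=cv2.imread("pics/p1.png").max(2); print(g[106:150,290],g[106:150,335])
print(g[165,255:300],g[165,335:370])
```

```text
basket L [-26.2  45.2]
basket R [27.4 45.2]
rim L [-38.2  56.2]
rim R [38.1 56.2]
scene bottom edge @.1006 [ 21.7 -41.7]
scene bottom edge @.1006 [26.8 41.6]
-46 0.1006 [151.5093 217.3107] [311.334  251.4593]
-46 0.1366 [148.1822 205.2477] [311.3518 274.8887]
46 0.1006 [190.3282 211.5176] [311.3378 132.5465]
46 0.1366 [187.8163 199.5256] [311.3586 139.602 ]
[152 153 152 150 145 142 145 148 158 167 171 173 172 173 173 172 170 166
 161 161 160 158 160 161 159 160 160 160 158 157 146 126 109 102 100 101
 100 105 118 127 130 130 133 137] [153 153 153 148 144 143 143 147 161 169 173 174 173 173 172 172 170 164
 162 160 160 159 160 158 159 160 160 158 158 156 145 126 107 100  99  99
 100 106 117 128 129 130 132 133]
[152 153 151 152 152 152 154 157 166 171 171 171 162 144 126 122 125 126
 124 114 102 111 134 147 136 111 101 117 140 156 161 156 135 118 125 139
 138 142 145 129 105  99 107 129 151] [122 140 157 163 156 138 118 106 121 146 152 134 110 107 119 122 125 125
 121 124 146 164 171 170 161 157 153 155 153 152 153 152 152 152 152]
```

The rack sits about 0.6 mm and 1–2 mm off the dish centre, well inside the ±5 mm clearance. I trim y by 1 mm and lower with force stops.

Run:
```python
from h import *
np.set_printoptions(precision=4,suppress=True)
p=[.5012,-.3465]
r=env.servo_line([*p,.105],rate=.06,force_limit=5); print(r,get_tool_pos(),get_contact_force())
if not r:
    r=env.servo_line([*p,.078],rate=.025,force_limit=3); print(r,get_tool_pos(),get_contact_force(),get_clock())
i,c=shot("wrist","q1.png"); shot("scene","q1s.png")
a=cv2.imread("pics/q1.png")[60:360,160:480]; b=cv2.imread("pics/q1s.png")[110:260,110:270]
cv2.imwrite("pics/q1c.png",np.hstack([cv2.resize(a,(480,450)),cv2.copyMakeBorder(cv2.resize(b,(320,300)),0,150,0,0,cv2.BORDER_CONSTANT)]))
```

```text
False [ 0.5015 -0.3466  0.1055] [ 0.3178  0.4915 -2.7848]
True [ 0.501  -0.3464  0.0825] [-0.643   1.0962  5.33  ] 32.1417
```

View pics/q1c.png

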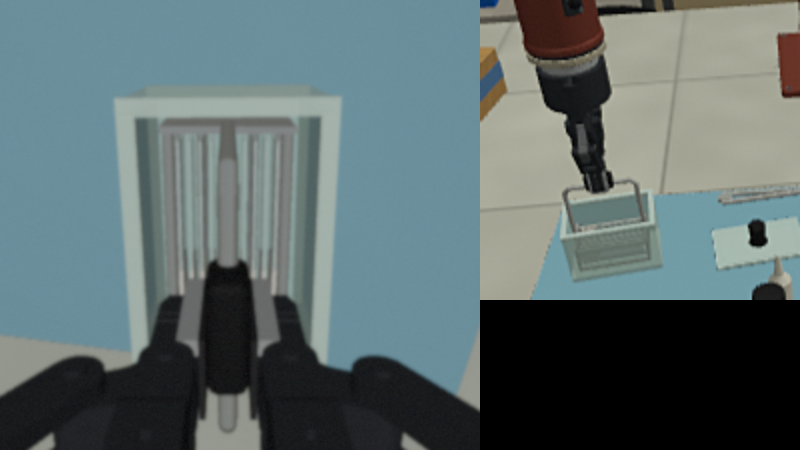

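Contact came at TCP z 0.0825 (predicted floor 0.0827), and the rack is inside the dish, clear of the walls. Release, retreat and check.

Run:
```python
from h import *
np.set_printoptions(precision=4,suppress=True)
fingers.command_gripper(.4); env.sleep(.3); print(get_width(),get_contact_force())
p=get_tool_pos(); env.servo_line([p[0],p[1],.2],rate=.1)
env.servo_line([.46,-.47,.27],rate=.25); env.sleep(.5); print(get_contact_force(),get_clock())
shot("top","e_t.png"); shot("scene","e_s.png")
a=cv2.imread("pics/e_s.png")[130:350,110:510]; b=cv2.imread("pics/e_t.png")[80:300,150:550]
cv2.imwrite("pics/e.png",np.vstack([cv2.resize(a,(545,300)),cv2.resize(b,(545,300))]))
```

```text
0.4009100567554084 [0.6355 0.2039 1.1724]
[ 1.0811 -0.039   0.304 ] 35.4667
```

View pics/e.png

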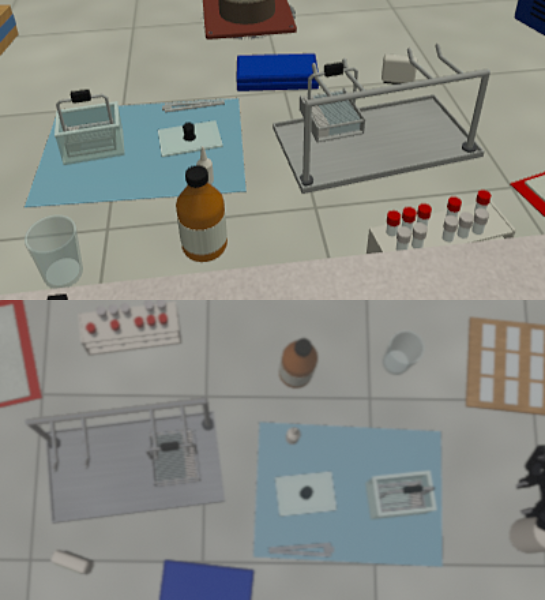

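Lid flat on the sheet, rack upright in the dish, large rack still hanging, and dropper, forceps, bottle and timer in place. One last numeric check of the grip point, then I hand in.

Run:
```python
from h import *
np.set_printoptions(precision=4,suppress=True)
ct,cs=cam("top"),cam("scene"); T,S=cv2.imread("pics/e_t.png"),cv2.imread("pics/e_s.png")
def near(im,c,p,r=9):
    u,v=proj(c,p).astype(int); m=np.argwhere(im[v-r:v+r,u-r:u+r].max(2)<70); return m.mean(0)[::-1]+[u-r,v-r]
for n,p in(("rack10 grip (expect .5012,-.3465,.123)",(.5012,-.3465,.123)),("rack20 grip (was .5633,.1003,.1773)",(.5633,.1003,.1773)),("lid knob",(.508,-.162,.026))):
    print(n,tri([ray(ct,*near(T,ct,p)),ray(cs,*near(S,cs,p))]))
env.sign_off()
```

```text
rack10 grip (expect .5012,-.3465,.123) (array([ 0.4998, -0.3485,  0.1233]), [np.float64(0.000990857777522411), np.float64(0.0009908577775223995)])
rack20 grip (was .5633,.1003,.1773) (array([0.5633, 0.1003, 0.1773]), [np.float64(0.00039582594147621306), np.float64(0.0003958259414761919)])
lid knob (array([ 0.5053, -0.1619,  0.0237]), [np.float64(0.00026267544254548943), np.float64(0.00026267544254548623)])
the job is handed in; nothing more can be done
```

I took the lid off and laid it flat, knob up, on the blue sheet. I then lifted the ten-slide rack off its hooks at the stand's +y end and lowered it into the dish. I handed the job in after about 35.5 s on the robot clock; no verdict is reported.

- **Missed grasp:** The first try at the lid's knob closed on air. The camera images put the real fingertips about 30 mm behind the reported TCP. I allowed for that offset from then on, and both later grasps held.
- **Lowering the rack:** The rack touched the dish floor at TCP z 0.0825, where 0.0827 was predicted. The force there was about 8 N more than before contact.
- **Final checks:**
  - The small rack's grip is at (0.500, -0.349, 0.123), about 3.5 mm from the dish centre. The expected height was 0.123.
  - The large rack's grip has not moved measurably.
  - The lid's knob is at (0.505, -0.162), over the sheet.
  - In the last pictures the dropper bottle, forceps, amber bottle and timer look undisturbed, though I did not measure their positions.
- **Disagreement:** One dish rim corner triangulated too low, at 0.057 against about 0.078 for the others. I placed the rack using the rim plane at 0.074 instead, where both views agreed on the dish centre to within 0.2 mm.

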